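Tare the counting scale with its sunken key

TASK

Tare the counting scale with the blue bin on its pan: with the gripper's fingertips, push the sliding cover all the way open to the left, reach into the well beneath it and press the sunken green key fully down for a full second, then let it come up and push the cover fully shut again. Only push and press: do not grasp or lift anything, and leave the bin, the glue bottle and the glasses where they are.

Things in the scene. Friction and masses are not known exactly. Their poses are not given: they have to be found in the camera images.
- scale: White bench counting scale, 194 x 194 mm, fixed to the table. Origin at the centre of its underside on the table; x points from its front edge (towards the robot) to its back, y to its left, z up. The front half is a console with a flat top 90 mm above the table, the rear half carries a steel pan 86 x 170 mm whose top is 99 mm above the table, with the blue bin on it. Crumpled packing film lies loosely round its foot and is no obstacle.
- well_mouth (a point): Centre of the mouth of the rectangular well in the console's top, 90 mm above the table, 47 mm in front of and 37.5 mm to the right of the scale's origin. The well measures 38 mm along the scale's x and 56 mm along its y and is 30 mm deep; its walls are upright.
- key_top (a point): Centre of the top of the green tare key at the bottom of the well. The key is 24 mm (x) by 34 mm (y); at rest its top lies 18 mm below the well's mouth.
- tare_key (a joint): How far the green key is pressed, in m: 0 at rest, 0.005 fully down (23 mm below the well's mouth). It is a spring: it starts to move at about 1.2 N, needs about 4 N to be fully down, and comes up when let go.
- cover (a joint): How far the cover is open, in m: 0 fully shut over the well, 0.075 fully open, along the scale's +y (to its left). End stops at both ends; it slides with about 2 N of friction and stays where it is left. It may stand ajar by up to 0.015 at the start.
- ridge_top (a point): Centre of the top of the orange ridge on the middle of the grey sliding cover; it moves with the cover. The ridge is 44 mm long along the scale's x, 10 mm thick along its y and stands 12.5 mm above the cover's plate; push either of its long faces. The plate is 52 mm (x) by 74 mm (y), 4 mm thick, its upper face 94.5 mm above the table, between two aluminium rails whose tops are 97 mm above the table.
- bin: Small blue open parts bin, 60 x 85 x 28 mm, loose on the scale's pan. Origin at the centre of its underside.
- glue: White glue bottle with a yellow band, 35 mm wide, 98 mm tall, standing on the table to the right of the scale. Origin at the centre of its underside.
- glasses: Black spectacle frame, 48 x 145 x 46 mm, on the table to the right of the scale. Origin at the centre of its underside.

How it is judged:
On the way, in this order (a step that is already met when the one before it is completed fails the run):
1. the cover is pushed open (at least 65 of its 75 mm) (value of joint cover above 0.065 m), for 0.1 s.
2. the fingers hold the sunken key down (at least 4 of its 5 mm) for 0.8 s (value of joint tare_key above 0.004 m and contact force between the fingers and tare_key above 0.5 N), for 0.8 s.
3. the key is up and the cover is shut (within 5 mm) (value of joint tare_key below 0.001 m and value of joint cover below 0.005 m), for 0.1 s.
At the end, for the whole second after the job is handed in: The cover is shut to within 5 mm, the key is up again (less than 1 mm down), and the bin, glue bottle and glasses are within 15 mm of where they stood (all of step 3 and distance of each of bin, glue, glasses from where it was at the start of the episode below 0.015 m); the robot touches nothing.
It fails at once if the bin is lifted or shifted on the pan by more than 15 mm (distance of bin from where it was at the start of the episode above 0.015 m).
It fails at once if the glue bottle or the glasses are moved by more than 15 mm (distance of any of glue, glasses from where it was at the start of the episode above 0.015 m).
It fails at once if the glue bottle is tipped over (angle between glue's own z axis and vertical above 0.3 rad).
It also fails if it takes over 48 s, if anything falls off the work surface, if the arm or the gripper's body presses on something with over 40 N, if the wrist force passes 120 N, or if a joint passes its speed limit or range.

ROBOT

A 6-joint arm with a two-finger parallel gripper is mounted at the origin on a cart in front of the work surface, level with it; the furniture and walls round the work are solid. World frame = base frame: x ahead of the robot, y to its left, z up, the work surface at z = 0. Lengths are in m, angles in rad, forces in N, time in s.
With the tool pointing down it reaches from about 0.25 to 0.85 m from the base axis. Payload 12.5 kg.
Tool frame: the origin (TCP) lies at the very end of the fingers, on their centre line; the grasp point (between the pads) lies 19 mm behind it; z points along the fingers, x is the direction in which the jaws open and shut, and the axes are right-handed (so a half turn about z gives the same grasp; the last joint's range is limited). The gripper opens to 93 mm and grips with 3 to 60 N. Pads are 15 mm wide; open, the fingers measure 128 mm over their backs; the gripper's body (75 mm by 188 mm) begins 65 mm behind the grasp point.
Start: joints at [1.132, 0.351, 1.652, -0, 1.139, -0.085], TCP at [0.191, 0.516, 0.219] pointing down, gripper open.
Joint ranges: [-2.75, 2.75], [-0.79, 2.1], [0.01, 2.65], [-1.57, 4.71], [0.07, 3.14], [-2.87, 2.87]. Speed limits (rad/s): [2.22, 2.22, 2.79, 3.14, 3.14, 3.14].

INTERFACE

Orientations are given as a unit quaternion [x, y, z, w].
In Python, from plant import monitor, get_image, camera_params, workorder, models gives the robot as it stands.
- The arm moves only by the shell command python3 -m creep 'ROWS' [OPENING] [FORCE]. ROWS is JSON, one flat list of numbers, 6 for each row, row after row: the shift along the tool's x, y, z in mm, then the turn, a rotation vector about the tool's x, y, z in degrees. In form: [x, y, z, ax, ay, az, x, y, z, ax, ay, az, ...]. A call has 1 to 8 rows; each row is the pose to reach, as a shift and turn from the pose measured when the call began, along the tool's axes at that moment; what a row does not reach only later rows make up. A row lasts 1/12 s, in which the tool goes at most 41.7 mm and 7.16 degrees, less where a joint would pass 70% of its speed; a pose out of reach is approached as far as the arm can. A call with a gripper value outside its range is refused whole. OPENING is the gripper's target within -1 to 1 (shut at 1, half-way at 0, fully open at -1), set as the call begins (- or left out, the last holds). The fingers move at their own pace and stop on an object; FORCE is the grip in N (left out, the last holds). Time passes only in rows, so rows that repeat a pose let the fingers close. It gives the time, the measured TCP pose, the force and the opening at its end, in the units of the state.
- monitor.get_obs(): the state, without advancing time (a new reading comes with each control period).
- get_image(name): name is "scene" or "top" or "wrist"; returns (picture, depth): 420x560x3 uint8, blue, green, red; 420x560 float32, m along the optical axis (not along the pixel's ray), 0 where there is no reading.
- camera_params(name): a dict with "fovy" (degrees; the focal length in pixels is half the picture's height over the tangent of half this angle, whatever the lens; pixels are square), "cx", "cy" (the principal point, pixels), "k1" (the pictures are not rectified: a ray, as slopes to the right and down, at radius r is drawn at 1 + k1 r^2 times it, then the intrinsics apply), "extrinsics" (4x4, takes a point from camera to world coordinates). Camera axes: x right, y down, z forward; pixel columns grow to the right and rows downward; lengths in m; the calibration is good to about 2 mm. A picture is of the moment at which its call begins: read the wrist's pose just before it. camera_params takes no time and is no camera call; for the wrist camera it gives the pose at the moment of the call.
- workorder.sign_off(): hands the job in, once; it reports no verdict.
Trained networks look in the newest picture that a camera, given by its name, has taken for a name from the list of things; names that differ only in an ending like _2 or _b are one class to them, and where a whole thing is asked for, a point or a joint stands for the part that bears it (a point fixed in the world has none). Each returns a list of dicts, best first, with "p" (0 to 1); they miss things now and then, are a little off and sometimes report something else, mostly with a low value. They report only what shows in the picture. A call takes as long as a camera call.
- models.spot_in(camera, name): "point" ([x, y, z] in m, in the coordinates of the camera as it stood for that picture, good to about 4 mm: the middle of the surface that is visible of it).
The state is a dict: "t": time; "joints": joint angles; "joint_velocities": joint speeds; "effort": joint torques, N m; "ee_pos": TCP position; "tcp_rot": TCP orientation; "force": force on the tool from outside, world axes, zero at the start; "ft_torque": the same for the moment, N m; "width": finger opening in m.
Only numpy, scipy, OpenCV 4.12 (cv2) and the standard library are available. Lean on these libraries where they do the work, as an engineer would, in place of code of your own. Each camera call takes 0.05 s, during which the arm holds its last target. There are 200 camera calls.

## Working session

There is one attempt and no reset: what is moved stays moved. The work goes in short steps, Python scripts to look and compute and a shell command to move; the robot and the scene stay as the last step left them, time stands still between calls to the robot, and variables do not carry over. Pictures are saved under pics/ and viewed, about 8 in all and at most 12, crops included, and the job is handed in when it is done.

```bash
mkdir -p pics
cat > h.py <<'E'
import numpy as np, cv2
from plant import monitor, get_image, camera_params, workorder, models
from scipy.spatial.transform import Rotation as R
def cloud(name):
    p=camera_params(name); im,d=get_image(name)
    f=im.shape[0]/2/np.tan(np.radians(p['fovy'])/2)
    v,u=np.mgrid[:im.shape[0],:im.shape[1]]
    K=np.array([[f,0,p['cx']],[0,f,p['cy']],[0,0,1]])
    pts=np.stack([u,v],-1).reshape(-1,1,2).astype(float)
    s=cv2.undistortPoints(pts,K,np.array([p['k1'],0,0,0,0.])).reshape(*d.shape,2)
    c=np.concatenate([s*d[...,None],d[...,None]],-1)
    E=np.array(p['extrinsics']); w=c@E[:3,:3].T+E[:3,3]
    w[d==0]=np.nan
    return im,d,w,E
def spot(cam,name,E):
    return [(round(r['p'],2),(E[:3,:3]@np.array(r['point'])+E[:3,3]).round(4).tolist()) for r in models.spot_in(cam,name)[:2]]
def obs():
    o=monitor.get_obs(); print({k:np.round(o[k],4).tolist() for k in ('t','ee_pos','tcp_rot','force','width','joints')})
    return o
E
cat > a.py <<'E'
from h import *
obs()
for c in ('top','scene'):
    im,d,w,E=cloud(c); cv2.imwrite(f'pics/{c}0.png',im); np.save(f'{c}0.npy',w); print(c,E[:3,3])
    for n in ('scale','ridge_top','cover','bin','glue','glasses'): print(n,spot(c,n,E))
E
python3 a.py
```

```text
{'t': 0.0, 'ee_pos': [0.1904, 0.5156, 0.2181], 'tcp_rot': [0.8205, 0.5716, -0.0005, 0.0003], 'force': [-0.6732, 0.4313, 0.2841], 'width': 0.0932, 'joints': [1.1324, 0.3512, 1.6524, 0.0001, 1.1391, -0.0846]}
top [ 0.32117472 -0.14913827  1.1304864 ]
scale [(0.88, [0.4687, -0.037, 0.0873])]
ridge_top [(0.89, [0.4427, -0.0657, 0.0915])]
cover [(0.65, [0.44, -0.0631, 0.0966])]
bin [(0.63, [0.5404, -0.0719, 0.0991])]
glue [(0.8, [0.4248, -0.3029, 0.0606])]
glasses [(0.65, [0.5467, -0.3235, 0.0218])]
scene [ 0.21600498 -0.63451006  0.75354031]
scale [(0.85, [0.4617, -0.0904, 0.0856]), (0.55, [0.4172, -0.3192, 0.058])]
ridge_top [(0.85, [0.4412, -0.0721, 0.0953]), (0.24, [0.4173, -0.3191, 0.0568])]
cover [(0.78, [0.4452, -0.0706, 0.0929])]
bin []
glue []
glasses [(0.94, [0.5448, -0.3311, 0.0209])]
```

Run:
```python
from h import *
im=cv2.imread('pics/top0.png'); w=np.load('top0.npy')
m=(abs(w[...,0]-.47)<.2)&(abs(w[...,1]+.1)<.3)
v,u=np.where(m); a,b,c,d=v.min(),v.max(),u.min(),u.max(); print(a,b,c,d)
cv2.imwrite('pics/topc.png',cv2.resize(im[a:b,c:d],(800,int(800*(b-a)/(d-c))))[:600])
hsv=cv2.cvtColor(im,cv2.COLOR_BGR2HSV)
o=cv2.inRange(hsv,(5,120,90),(22,255,255))>0
o&=(abs(w[...,0]-.442)<.06)&(abs(w[...,1]+.068)<.06)
vv,uu=np.where(o); print(o.sum(),cv2.minAreaRect(np.c_[uu,vv].astype(np.float32)))
P=w[o]; print(np.nanmedian(P,0),np.nanmin(P,0),np.nanmax(P,0))
T=P[P[:,2]>.101][:,:2].astype(np.float32); print(len(T),cv2.minAreaRect(T))
```

```text
130 308 121 402
114 ((244.14723205566406, 233.43907165527344), (5.2010345458984375, 21.23162078857422), 4.085616588592529)
[ 0.4423208  -0.06290493  0.10644039] [ 0.42064287 -0.06847211  0.09524377] [ 0.46343239 -0.05676068  0.11068374]
106 ((0.44226112961769104, -0.06267856061458588), (0.00992712564766407, 0.0429169237613678), 86.58683776855469)
```

View pics/topc.png

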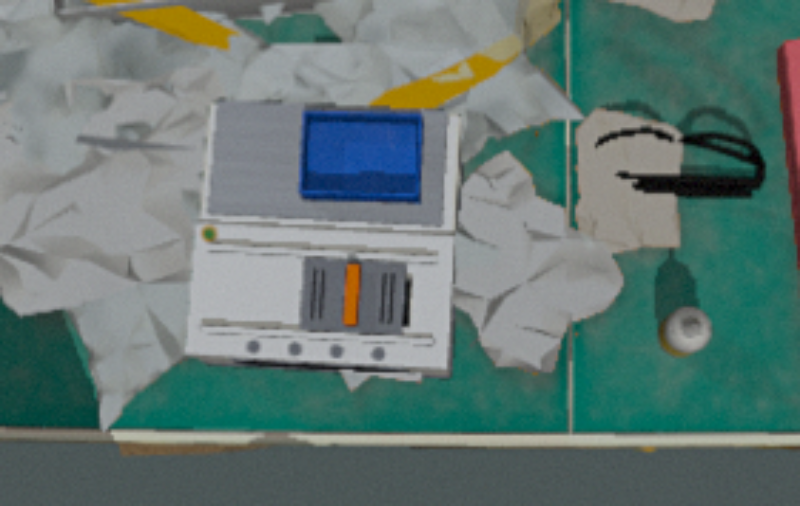

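View pics/scene0.png

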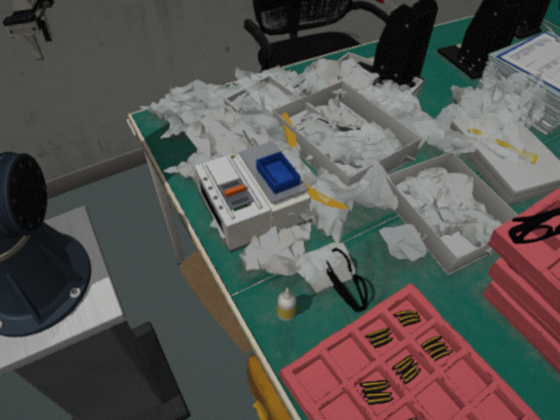

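The top crop shows the scale's console towards the robot, with the orange ridge at crop (352,294) and the cover slightly ajar (dark slit at (407,300)). The bin is at the rear right, the glue at (685,330) and the glasses at (690,170). Next I'll fit the scale pose.

```bash
cat >> h.py <<'E'
def rel(target_xyz, xdir_deg=None):
    """shift (mm) in tool axes to reach a target; turn (deg) about tool z for tool x at a world heading, pointing down"""
    o=monitor.get_obs(); r=R.from_quat(o['tcp_rot'])
    s=r.inv().apply(np.array(target_xyz)-o['ee_pos'])*1000
    t=np.zeros(3)
    if xdir_deg is not None:
        a=np.radians(xdir_deg); X=np.array([np.cos(a),np.sin(a),0]); Z=np.array([0,0,-1.])
        t=np.degrees((r.inv()*R.from_matrix(np.c_[X,np.cross(Z,X),Z])).as_rotvec())
    return s.round(1),t.round(2)
E
python3 - <<'E'
from h import *
for c in ('top','scene'):
    w=np.load(c+'0.npy'); 
    m=(w[...,2]>.082)&(w[...,2]<.104)&(abs(w[...,0]-.48)<.14)&(abs(w[...,1]+.03)<.14)
    m=cv2.morphologyEx(m.astype(np.uint8),cv2.MORPH_OPEN,np.ones((3,3)))
    n,l,s,_=cv2.connectedComponentsWithStats(m); k=1+s[1:,4].argmax()
    P=w[l==k]; (ctr,sz,ang)=cv2.minAreaRect(P[:,:2].astype(np.float32)); print(c,ctr,sz,ang)
    f=P[P[:,0]<ctr[0]-.005]; print('console z hist',np.percentile(f[:,2],[10,50,90]))
    # edges by line fit: front (min x per y), left/right (max/min y per x)
    for nm,ax,bx,fn in (('front',1,0,np.min),('back',1,0,np.max),('right',0,1,np.min),('left',0,1,np.max)):
        q=np.round(P[:,ax]/.004); ks=[z for z in np.unique(q) if abs(z*.004-ctr[ax])<.08]
        e=np.array([[z*.004-ctr[ax],fn(P[q==z][:,bx])] for z in ks]); s_,i_=np.polyfit(e[:,0],e[:,1],1)
        r=e[:,1]-(s_*e[:,0]+i_); g=abs(r)<.004; s_,i_=np.polyfit(e[g,0],e[g,1],1)
        print(nm,'at',round(i_,4),'slope deg',round(np.degrees(np.arctan(s_)),2))
E
```

```text
top (0.48998749256134033, -0.040647782385349274) (0.1897069811820984, 0.18937323987483978) 87.26512908935547
console z hist [0.08797409 0.09106999 0.09613403]
front at 0.3959 slope deg 2.65
back at 0.5876 slope deg -2.0
right at -0.1324 slope deg -0.5
left at 0.0515 slope deg -4.7
scene (0.4904542863368988, -0.04170769453048706) (0.19582436978816986, 0.18909525871276855) 87.30988311767578
console z hist [0.08802362 0.09036876 0.09593162]
front at 0.3966 slope deg 2.83Traceback (most recent call last):
  File "<stdin>", line 13, in <module>
    raise TypeError("expected non-empty vector for x")
TypeError: expected non-empty vector for x
```

```bash
python3 -c "
from h import *
print(rel([.4405,-.095,.16],87))"
```

```text
(array([-486.5,  446.1,   58.6]), array([ -0.  ,   0.  , -17.27]))
```

```bash
python3 -m creep '[-29,27,0,0,0,-1, -58,54,0,0,0,-2, -87,80,0,0,0,-4, -116,107,0,0,0,-6, -145,133,0,0,0,-8, -174,160,0,0,0,-10, -203,187,0,0,0,-12, -232,213,0,0,0,-14]' 1 20
python3 -c "
from h import *
print(rel([.4405,-.095,.16],87))"
```

```text
t: 1.37
ee_pos: [0.3103, 0.2228, 0.2189]
tcp_rot: [0.744, 0.668, 0.0, 0.0]
force: [0.6, 0.7, -1.2]
width: 0.044
(array([-302.1,  163.5,   58.8]), array([ 0.04, -0.02, -3.15]))
```

```bash
python3 -m creep '[-34,18,0,0,0,-1, -68,37,0,0,0,-3.1, -102,55,0,0,0,-3.1, -136,74,0,0,0,-3.1, -170,92,0,0,0,-3.1, -204,110,10,0,0,-3.1, -238,129,20,0,0,-3.1, -272,147,40,0,0,-3.1]'
python3 -c "
from h import *
print(rel([.4405,-.095,.16],87))"
```

```text
t: 2.03
ee_pos: [0.4282, -0.0644, 0.1806]
tcp_rot: [0.726, 0.688, 0.001, 0.002]
force: [1.3, 0.5, -0.0]
width: 0.0007
(array([-29.9,  13.9,  20.6]), array([ 0.25,  0.02, -0.08]))
```

```bash
python3 -m creep '[-15,7,10,0.2,0,0, -30,14,20,0.2,0,0, -30,14,20,0.2,0,0, -30,14,20,0.2,0,0]'
python3 - <<'E'
from h import *
o=obs(); print(rel([.4405,-.095,.099],87))
p=camera_params('wrist'); im,d,w,E=cloud('wrist'); cv2.imwrite('pics/w1.png',im); np.save('w1.npy',w)
print(spot('wrist','ridge_top',E))
hsv=cv2.cvtColor(im,cv2.COLOR_BGR2HSV)
k=(cv2.inRange(hsv,(5,120,90),(22,255,255))>0)&(abs(w[...,0]-.442)<.06)&(abs(w[...,1]+.068)<.06)
P=w[k]; T=P[P[:,2]>.103]; print(len(P),len(T),np.median(P,0), cv2.minAreaRect(T[:,:2].astype(np.float32)) if len(T)>5 else '', np.percentile(T[:,2],[5,50,95]))
E
```

```text
t: 2.37
ee_pos: [0.4403, -0.0953, 0.1603]
tcp_rot: [0.726, 0.687, -0.0, -0.0]
force: [-0.2, 0.4, -0.4]
width: 0.0004
{'t': 2.3667, 'ee_pos': [0.4403, -0.0953, 0.1603], 'tcp_rot': [0.7263, 0.6874, -0.0001, -0.0002], 'force': [-0.2075, 0.3955, -0.4206], 'width': 0.0004, 'joints': [-0.3166, 0.2496, 1.9578, 0.0, 0.9345, -1.8323]}
(array([ 0.3,  0.2, 61.3]), array([-0.02, -0.01, -0.16]))
[(0.85, [0.4394, -0.0623, 0.0899])]
1155 1124 [ 0.4382162  -0.06508075  0.1068117 ] ((0.43163299560546875, -0.0706833153963089), (0.068324014544487, 0.028414783999323845), 27.980260848999023) [0.10513501 0.10684041 0.26465985]
```

View pics/w1.png

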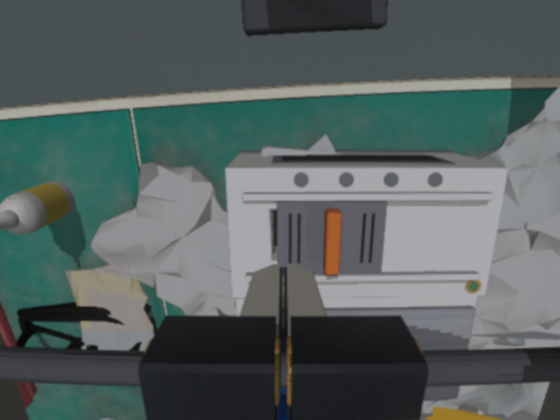

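The wrist view shows the ridge at (333,240) and the closed fingertips at about (285,270). The well's slit is visible left of the cover. I'll descend beside the ridge and feel for contact.

```bash
python3 -m creep '[0,0,25,0,0,0, 0,0,45,0,0,0, 0,0,55,0,0,0, 0,0,60,0,0,0, 0,0,60.5,0,0,0, 0,0,60.5,0,0,0]'
```

```text
t: 2.97
ee_pos: [0.4409, -0.0944, 0.1013]
tcp_rot: [0.726, 0.688, 0.0, 0.001]
force: [0.3, 0.1, -0.1]
width: 0.0005
```

```bash
python3 -m creep '[4,0,1.5,0,0,0, 8,0,1.5,0,0,0, 12,0,1.5,0,0,0, 16,0,1.5,0,0,0, 20,0,1.5,0,0,0]'
```

```text
t: 3.38
ee_pos: [0.4422, -0.0741, 0.1001]
tcp_rot: [0.725, 0.688, 0.001, 0.001]
force: [-0.7, -1.8, 0.9]
width: 0.0003
```

```bash
python3 -m creep '[7,0,0,0,0,0, 14,0,0,0,0,0, 21,0,0,0,0,0, 28,0,0,0,0,0, 35,0,0,0,0,0, 41,0,0,0,0,0, 46,0,0,0,0,0, 46,0,0,0,0,0]'
```

```text
t: 4.05
ee_pos: [0.4446, -0.0272, 0.1]
tcp_rot: [0.725, 0.689, 0.001, 0.001]
force: [-0.3, -0.6, -0.3]
width: 0.0004
```

```bash
python3 -m creep '[2,0,0,0,0,0, 4,0,0,0,0,0, 6,0,0,0,0,0, 7,0,0,0,0,0]'; python3 -m creep '[2,0,0,0,0,0, 3,0,0,0,0,0, 3,0,0,0,0,0]'
```

```text
t: 4.38
ee_pos: [0.445, -0.0201, 0.1]
tcp_rot: [0.725, 0.688, 0.001, 0.001]
force: [0.4, -1.6, -0.2]
width: 0.0006
t: 4.63
ee_pos: [0.4452, -0.0178, 0.1001]
tcp_rot: [0.725, 0.689, 0.0, 0.002]
force: [-0.8, -9.3, 2.2]
width: 0.0006
```

The 9 N rise shows the end stop. I'll back off, lift, move above the well and look.

```bash
python3 -m creep '[-6,0,0,0,0,0, -10,0,-15,0,0,0, -15,0,-40,0,0,0, -15,0,-75,0,0,0, -15,0,-75,0,0,0]'
python3 - <<'E'
from h import *
obs()
for c in ('wrist','top'):
    im,d,w,E=cloud(c); print(c,'key',spot(c,'key_top',E),'ridge',spot(c,'ridge_top',E))
    hsv=cv2.cvtColor(im,cv2.COLOR_BGR2HSV); reg=(abs(w[...,0]-.44)<.045)&(abs(w[...,1]+.07)<.05)
    k=(cv2.inRange(hsv,(40,80,40),(90,255,255))>0)&reg&(w[...,2]<.09)&(w[...,2]>.05)
    if k.sum()>5: print('green',k.sum(),np.median(w[k],0),cv2.minAreaRect(w[k][:,:2].astype(np.float32)))
    k=(cv2.inRange(hsv,(5,120,90),(22,255,255))>0)&(abs(w[...,0]-.442)<.06)&(abs(w[...,1]+.0)<.06)&(w[...,2]>.1)&(w[...,2]<.112)
    if k.sum()>5: print('ridge',cv2.minAreaRect(w[k][:,:2].astype(np.float32)))
    cv2.imwrite(f'pics/{c}2.png',im)
im=np.vstack([cv2.imread('pics/wrist2.png')[100:400,100:500],cv2.resize(cv2.imread('pics/top2.png')[150:270,170:330],(400,300))]); cv2.imwrite('pics/c2.png',im)
E
```

```text
t: 5.05
ee_pos: [0.4466, -0.0332, 0.1799]
tcp_rot: [0.725, 0.689, 0.002, 0.004]
force: [1.1, -0.5, 1.3]
width: 0.0003
{'t': 5.05, 'ee_pos': [0.4466, -0.0332, 0.1799], 'tcp_rot': [0.7252, 0.6885, 0.0024, 0.0045], 'force': [1.1046, -0.5395, 1.3314], 'width': 0.0003, 'joints': [-0.1773, 0.2105, 1.9515, -0.0018, 0.9696, -1.6953]}
wrist key [(0.76, [0.4483, -0.0761, 0.0716]), (0.63, [0.4241, -0.2945, 0.0212])] ridge [(0.85, [0.4435, -0.0059, 0.0892])]
green 1287 [ 0.44364432 -0.07677     0.07135724] ((0.4458240866661072, -0.07855208218097687), (0.03653406724333763, 0.028551775962114334), 87.65459442138672)
ridge ((0.44702571630477905, -0.0022232383489608765), (0.010303801856935024, 0.043274685740470886), 87.2812728881836)
top key [] ridge []
green 20 [ 0.44162795 -0.06828112  0.0713955 ] ((0.4466286897659302, -0.06922896951436996), (0.018903611227869987, 0.013220986351370811), 89.14830780029297)
```

View pics/c2.png

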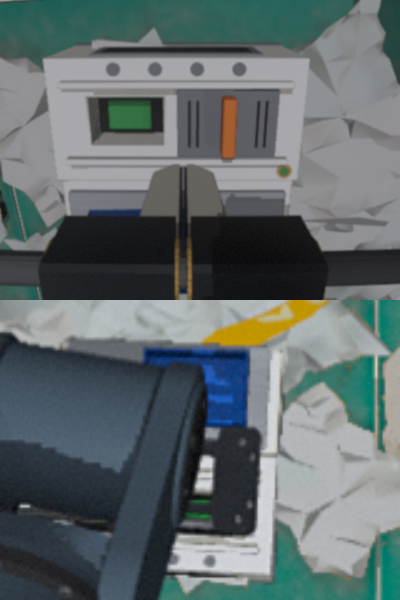

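The cover is fully open, with the ridge at crop (229,128), and the green key shows at crop (130,115). The key is at about (0.4435, -0.077, 0.0715).

```bash
python3 -c "
from h import *
print(rel([.4435,-.077,.12],87))"
```

```text
(array([-44.4,   2.1,  54.1]), array([0.03, 0.11, 0.06]))
```

```bash
python3 -m creep '[-15,1,10,0,0,0, -30,1,20,0,0,0, -44,2,35,0,0,0, -44,2,53,0,0,0, -44,2,53,0,0,0, -44,2,53,0,0,0]'
python3 -c "
from h import *
print(rel([.4435,-.077,.075],87))"
```

```text
t: 5.85
ee_pos: [0.4426, -0.0763, 0.1202]
tcp_rot: [0.725, 0.689, -0.001, -0.001]
force: [-0.0, -0.3, -0.8]
width: 0.0005
(array([-0.6,  1. , 45.2]), array([-0.15,  0.06,  0.04]))
```

```bash
python3 -m creep '[-0.6,1,12,0,0,0, -0.6,1,24,0,0,0, -0.6,1,34,0,0,0, -0.6,1,41,0,0,0, -0.6,1,44,0,0,0, -0.6,1,44,0,0,0]'
python3 -m creep '[0,0,2,0,0,0, 0,0,4,0,0,0, 0,0,4,0,0,0]'; python3 -c "
from h import *
print(rel([.4435,-.077,.067],87))"
```

```text
t: 6.35
ee_pos: [0.4434, -0.0769, 0.076]
tcp_rot: [0.725, 0.689, -0.001, -0.001]
force: [0.1, 0.1, -0.5]
width: 0.0005
t: 6.6
ee_pos: [0.4436, -0.0769, 0.0721]
tcp_rot: [0.725, 0.689, -0.001, -0.001]
force: [0.7, 0.9, 2.0]
width: 0.0005
(array([-0.1, -0.1,  5.1]), array([-0.14,  0.06,  0.06]))
```

```bash
python3 -m creep '[0,0,2,0,0,0, 0,0,4,0,0,0, 0,0,5,0,0,0, 0,0,5.5,0,0,0, 0,0,5.5,0,0,0]'
```

```text
t: 7.02
ee_pos: [0.4438, -0.0769, 0.0671]
tcp_rot: [0.725, 0.689, -0.001, -0.0]
force: [-2.3, 1.3, 11.5]
width: 0.0003
```

Fully down at 11 N, past the 4 N needed. I'll hold here.

```bash
python3 -m creep '[0,0,0.5,0,0,0, 0,0,0.5,0,0,0, 0,0,0.5,0,0,0, 0,0,0.5,0,0,0, 0,0,0.5,0,0,0, 0,0,0.5,0,0,0, 0,0,0.5,0,0,0, 0,0,0.5,0,0,0]'
python3 -m creep '[0,0,0.5,0,0,0, 0,0,0.5,0,0,0, 0,0,0.5,0,0,0, 0,0,0.5,0,0,0, 0,0,0.5,0,0,0, 0,0,0.5,0,0,0, 0,0,0.5,0,0,0, 0,0,0.5,0,0,0]'
```

```text
t: 7.68
ee_pos: [0.4438, -0.0769, 0.0671]
tcp_rot: [0.725, 0.689, -0.001, -0.0]
force: [-4.6, 0.8, 11.9]
width: 0.0002
t: 8.35
ee_pos: [0.4438, -0.0769, 0.0671]
tcp_rot: [0.725, 0.689, -0.001, -0.0]
force: [-3.7, 0.3, 11.6]
width: 0.0007
```

Held for about 1.4 s. Next: rise straight up, then go over to the left of the ridge.

```bash
python3 -m creep '[0,0,-10,0,0,0, 0,0,-25,0,0,0, 0,0,-45,0,0,0, 0,0,-65,0,0,0, 0,0,-75,0,0,0, 0,0,-75,0,0,0]'
python3 - <<'E'
from h import *
obs(); im,d,w,E=cloud('wrist'); print(spot('wrist','ridge_top',E))
hsv=cv2.cvtColor(im,cv2.COLOR_BGR2HSV)
k=(cv2.inRange(hsv,(5,120,90),(22,255,255))>0)&(abs(w[...,0]-.442)<.06)&(abs(w[...,1]+.0)<.06)&(w[...,2]>.1)&(w[...,2]<.112)
print('ridge',cv2.minAreaRect(w[k][:,:2].astype(np.float32)))
k=(cv2.inRange(hsv,(40,80,40),(90,255,255))>0)&(abs(w[...,0]-.44)<.04)&(abs(w[...,1]+.077)<.03)&(w[...,2]<.09)
print('key',k.sum(),np.median(w[k],0))
print(rel([.448,.03,.145],87))
E
```

```text
t: 8.85
ee_pos: [0.4449, -0.0771, 0.1437]
tcp_rot: [0.725, 0.689, -0.0, 0.001]
force: [0.5, -0.3, -0.4]
width: 0.0006
{'t': 8.85, 'ee_pos': [0.4449, -0.0771, 0.1437], 'tcp_rot': [0.725, 0.6888, -0.0003, 0.0011], 'force': [0.4683, -0.301, -0.4341], 'width': 0.0006, 'joints': [-0.2739, 0.2769, 1.9715, -0.002, 0.8916, -1.7921]}
[(0.89, [0.4407, -0.0076, 0.0909])]
ridge ((0.4470110535621643, -0.002478946465998888), (0.010305267758667469, 0.04384475201368332), 87.61449432373047)
key 1669 [ 0.4435085  -0.07700185  0.07131009]
(array([106.9,  -1.3,  -3.5]), array([-0.13,  0.06,  0.06]))
```

```bash
python3 -m creep '[25,0,-5,0,0,0, 55,-1,-5,0,0,0, 85,-1,-5,0,0,0, 107,-1,-3,0,0,0, 107,-1,15,0,0,0, 107,-1,35,0,0,0, 107,-1,42,0,0,0, 107,-1,42,0,0,0]'
```

```text
t: 9.62
ee_pos: [0.4466, 0.0301, 0.0973]
tcp_rot: [0.725, 0.689, -0.003, -0.002]
force: [-0.2, 0.1, -0.0]
width: 0.0008
```

```bash
python3 -m creep '[-5,0,-2.5,0,0,0, -11,0,-2.5,0,0,0, -18,0,-2.5,0,0,0, -25,0,-2.5,0,0,0, -32,0,-2.5,0,0,0, -39,0,-2.5,0,0,0, -46,0,-2.5,0,0,0, -53,0,-2.5,0,0,0]'
```

```text
t: 10.28
ee_pos: [0.4442, -0.0237, 0.1002]
tcp_rot: [0.725, 0.689, -0.003, -0.002]
force: [-0.1, 2.9, 4.8]
width: 0.0003
```

```bash
python3 -m creep '[-7,0,0,0,0,0, -14,0,0,0,0,0, -20,0,0,0,0,0, -25,0,0,0,0,0, -29,0,0,0,0,0, -31,0,0,0,0,0, -31,0,0,0,0,0]'
```

```text
t: 10.87
ee_pos: [0.4426, -0.055, 0.1002]
tcp_rot: [0.725, 0.689, -0.003, -0.002]
force: [0.2, 0.3, 1.3]
width: 0.0002
```

```bash
python3 -m creep '[-2,0,0,0,0,0, -4,0,0,0,0,0, -6,0,0,0,0,0, -7,0,0,0,0,0]';  python3 -m creep '[-1.5,0,0,0,0,0, -3,0,0,0,0,0, -3,0,0,0,0,0]'
```

```text
t: 11.2
ee_pos: [0.4422, -0.0598, 0.1001]
tcp_rot: [0.726, 0.688, -0.001, -0.003]
force: [4.6, 31.1, 5.4]
width: 0.0009
t: 11.45
ee_pos: [0.4422, -0.0598, 0.1001]
tcp_rot: [0.726, 0.687, 0.001, -0.005]
force: [5.4, 31.9, 5.1]
width: 0.0004
```

A firm end stop at y=-0.060 means the cover is shut. I'll back off, lift and retreat left so the top camera has a clear view.

```bash
python3 -m creep '[4,0,0,0,0,0, 9,0,0,0,0,0, 10,0,-20,0,0,0, 10,0,-50,0,0,0, 20,0,-85,0,0,0, 50,0,-110,0,0,0, 90,0,-115,0,0,0, 130,0,-115,0,0,0]'; python3 -m creep '[40,0,0,0,0,0, 80,0,0,0,0,0, 120,0,0,0,0,0, 160,0,0,0,0,0, 200,0,0,0,0,0, 200,0,0,0,0,0, 200,0,0,0,0,0]'
sed -i 's/0.png/9.png/;s/0.npy/9.npy/' a.py; python3 a.py
python3 - <<'E'
from h import *
im=cv2.imread('pics/top9.png'); w=np.load('top9.npy'); hsv=cv2.cvtColor(im,cv2.COLOR_BGR2HSV)
for n,lo,hi,zl,zh in (('ridge',(5,120,90),(22,255,255),.101,.115),('bin',(105,120,40),(130,255,255),.09,.14)):
  for f in ('top0','top9'):
    W=np.load(f+'.npy'); h=cv2.cvtColor(cv2.imread(f'pics/{f}.png'),cv2.COLOR_BGR2HSV)
    k=(cv2.inRange(h,lo,hi)>0)&(abs(W[...,0]-.5)<.1)&(abs(W[...,1]+.05)<.09)&(W[...,2]>zl)&(W[...,2]<zh)
    print(n,f,cv2.minAreaRect(W[k][:,:2].astype(np.float32)))
cv2.imwrite('pics/topc9.png',cv2.resize(im[130:308,121:402],(800,506)))
E
```

```text
t: 12.12
ee_pos: [0.4509, 0.0698, 0.2183]
tcp_rot: [0.727, 0.687, 0.002, -0.004]
force: [0.7, -0.5, 0.2]
width: 0.0007
t: 12.7
ee_pos: [0.4619, 0.2707, 0.2193]
tcp_rot: [0.726, 0.688, 0.002, -0.004]
force: [-0.3, 0.1, 0.9]
width: 0.0006
{'t': 12.7, 'ee_pos': [0.4619, 0.2707, 0.2193], 'tcp_rot': [0.726, 0.6876, 0.0016, -0.0037], 'force': [-0.3123, 0.1337, 0.8718], 'width': 0.0006, 'joints': [0.439, 0.3227, 1.6899, 0.0088, 1.1283, -1.0813]}
top [ 0.32117472 -0.14913827  1.1304864 ]
scale [(0.74, [0.467, -0.0341, 0.0898]), (0.71, [0.4416, -0.0792, 0.0944])]
ridge_top [(0.59, [0.4404, -0.0773, 0.0957])]
cover [(0.75, [0.4377, -0.0765, 0.0943]), (0.22, [0.5429, -0.0685, 0.098])]
bin [(0.74, [0.5454, -0.0688, 0.0962])]
glue [(0.59, [0.4267, -0.3035, 0.0594])]
glasses []
scene [ 0.21600498 -0.63451006  0.75354031]
scale [(0.76, [0.4636, -0.0935, 0.0842])]
ridge_top [(0.83, [0.4384, -0.0824, 0.0968])]
cover [(0.78, [0.4444, -0.0833, 0.0945]), (0.45, [0.4651, -0.0944, 0.0873])]
bin [(0.84, [0.544, -0.067, 0.1099])]
glue [(0.71, [0.4174, -0.3191, 0.0578])]
glasses [(0.72, [0.5473, -0.3312, 0.0177])]
ridge top0 ((0.44226112961769104, -0.06267856061458588), (0.00992712564766407, 0.0429169237613678), 86.58683776855469)
ridge top9 ((0.441804975271225, -0.07581683248281479), (0.009751291014254093, 0.043335579335689545), 87.02405548095703)
bin top0 ((0.5404971837997437, -0.0689968690276146), (0.08482670783996582, 0.0615461990237236), 88.72284698486328)
bin top9 ((0.5433218479156494, -0.06909295916557312), (0.08503683656454086, 0.06691907346248627), 88.40377807617188)
```

View pics/topc9.png

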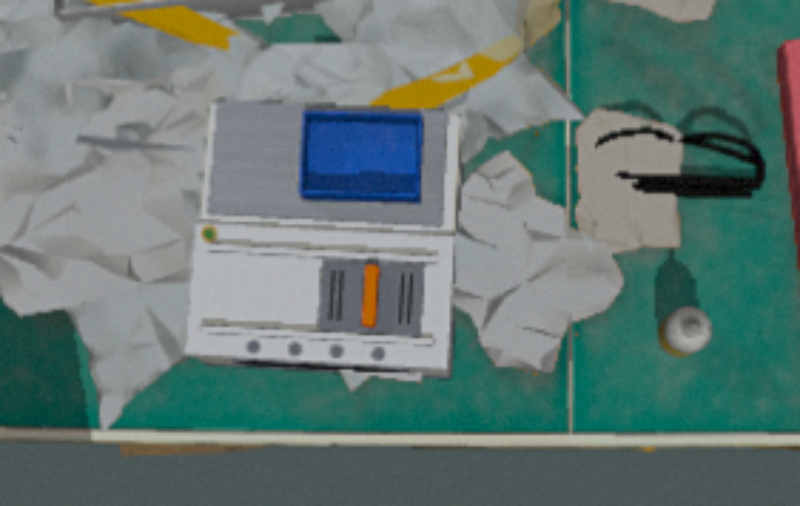

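The cover is shut (ridge at crop (371,295), no slit visible). The bin, glue and glasses are at the same pixels as before. Handing in.

```bash
python3 -c "
from h import *
workorder.sign_off(); obs()"
```

```text
the job is handed in; nothing more can be done
the job is handed in; nothing more can be done
```

The tare job is done and handed in at about 13 s of the 48 s allowed. `sign_off()` gives no verdict.

With the closed fingertips I did the following:
- **Cover open:** I pushed the orange ridge left until it hit the end stop, where the force rose to 9 N.
- **Key press:** I pressed the green key to its bottom at 11–12 N, with the TCP at z = 0.067, and held it for about 1.4 s. After release the wrist camera measured the key's top at z = 0.0713. That matches the rest height measured before the press.
- **Cover shut:** I pushed the ridge back right until it hit the end stop, where the force reached about 32 N.

Last checks:
- **Cover:** the ridge is at y = -0.076, about 1 mm from the expected shut position. No slit shows in the top picture.
- **Bin, glue bottle and glasses:** they appear at the same pixels as at the start, and the measured shifts are within about 3 mm, which is measurement noise. The networks missed the glasses in the final top view. The scene camera placed them within 4 mm of their start.
- **Arm:** it stands clear, touching nothing.

One check disagreed: the top and scene cameras differ by 5–7 mm on the ridge's y position. I relied on the depth fit from the top camera and the firm end-stop contact instead.

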